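# Put the lids back on the glazed jars

### The arm

A 6-joint arm with a two-finger parallel gripper is mounted at the origin on the work surface. World frame = base frame: x ahead of the robot, y to its left, z up, the work surface at z = 0. Lengths are in m, angles in rad, forces in N, time in s.
With the tool pointing down it reaches from about 0.15 to 0.775 m from the base axis. Payload 6.1 kg.
Tool frame: the origin (TCP) lies midway between the tips of the shut fingers; the grasp point (between the pads) lies r.grasp_offset behind it (r.grasp_offset is the distance from the TCP to the grasp point, in m); z points along the fingers, y is the line along which they close (so a half turn about z gives the same grasp; the last joint's range is limited). The gripper opens to 85 mm and grips with 20 to 120 N. Pads are 22 mm wide; open, the fingers measure 114 mm over their backs; the gripper's body (76 mm by 85 mm) begins 54 mm behind the grasp point. The pads swing forward as they close: fully open they stand 13 mm farther back than shut.
Start: joints at [1.116, 0.126, -0.04, 1.405, 0, 1.571], TCP at [0.231, 0.472, 0.231] pointing down, gripper open.
Joint ranges: [-2.72, 2.72], [-0.95, 1.95], [-1.27, 1.35], [-1.78, 2.02], [-1.46, 1.47], [-3.14, 3.14]. Speed limits (rad/s): [2.39, 2.39, 3.01, 3.14, 3.14, 3.14].

### API

Orientations are given as a unit quaternion [x, y, z, w].
In Python, from workcell import monitor, optics, order, r gives the robot as it stands.
- The arm moves only by the tool drive_tool, never from a script. Its argument "motion" is a list of rows, each an object with "slide": the shift along the tool's x, y, z in cm, a list of three; "turn": the turn about the tool's z in rad. In form: [{"slide": [tx, ty, tz], "turn": turn}, ...]. A call has 1 to 12 rows; each row shifts and turns the commanded pose from where the row before left it, along the tool's axes as they then stand; what a row does not reach is not made up. A row lasts 1/12 s, in which the tool goes at most 41.7 mm and 7.16 degrees, less where a joint would pass 70% of its speed; a pose out of reach is approached as far as the arm can. A call is refused whole if a number of a shift passes 4.17 or a number of a turn 0.125, either way. A call with a gripper value outside its range is refused whole. "claw" is the closure, from 0 (fully open) to 1 (shut), set as the call begins (left out, the last holds). The fingers move at their own pace and stop on an object; "force" is the grip in N (left out, the last holds). Time passes only in rows, so rows that do not move let the fingers close. It gives the time, the measured TCP pose, the force, the opening and the grip force at its end, in the units of the state.
- monitor.observe(): the state, without advancing time (a new reading comes with each control period).
- optics.read_camera(name): name is "scene" or "side" or "wrist"; returns the picture (400x640x3 uint8, red, green, blue); there is no depth.
- optics.calibration(name): a dict with "fovy" (degrees; the focal length in pixels is half the picture's height over the tangent of half this angle, whatever the lens; pixels are square), "cx", "cy" (the principal point, pixels), "T" (4x4, takes a point from camera to world coordinates); the wrist camera has in their place "tool_from_camera" (4x4, takes a point from camera to tool coordinates, whose origin is the TCP and whose axes are the flange's). Camera axes: x right, y up, looking along -z (the intrinsics and any distortion apply to the point x, -y, -z); pixel columns grow to the right and rows downward; lengths in m; the calibration is good to about 2 mm. The wrist camera is an equidistant fisheye: a pixel r from the principal point sees the ray r / f radians off the axis. A picture is of the moment at which its call begins: read the wrist's pose just before it. calibration takes no time and is no camera call.
- order.hand_in(): hands the job in; it is judged then, once.
The state is a dict: "clock": time; "q": joint angles; "joint_vel": joint speeds; "effort": joint torques, N m; "position": TCP position; "tool_rot": TCP orientation; "ft_force": force on the tool from outside, world axes, zero at the start; "ft_torque": the same for the moment, N m; "grip_width": opening from 0.0 (shut) to 1.0 (fully open); "gripper_force": force on a finger pad.
Only numpy, scipy, OpenCV 4.12 (cv2) and the standard library are available. Lean on these libraries where they do the work, as an engineer would, in place of code of your own. Each camera call takes 0.05 s, during which the arm holds its last target. There are 200 camera calls.

### The job

Four glazed jars are back from the kiln and their lids lie scattered among them: put each lid on the jar of its own colour, right way up and fully seated in the mouth. Set the lids down gently rather than dropping them, leave every jar standing where it is, and do not disturb the unfired clay mug.

Things in the scene. Friction and masses are not known exactly. Their poses are not given: they have to be found in the camera images.
- jar_blue: Loose open wide, low round storage jar, cobalt blue glaze, about 500 g, standing on the table: 82 mm outer diameter, 70 mm high, 5 mm wall, mouth 72 mm wide. Origin: centre of its underside; z axis up.
- lid_blue: Loose cobalt blue lid, right way up on the table, about 120 g: a plug 61 mm across, 9 mm deep, lower edge tapered, that drops loosely into the jar's mouth; above it a disc 86 mm across, 7 mm thick, that rests on the rim; above that a round knob 22 mm across, 30 mm high, to hold it by. Origin: centre of the plug's underside; z up. Seated, the origin is 61 mm above the jar's origin.
- jar_amber: Loose open wide, low round storage jar, amber yellow glaze, about 500 g, standing on the table: 82 mm outer diameter, 70 mm high, 5 mm wall, mouth 72 mm wide. Origin: centre of its underside; z axis up.
- lid_amber: Loose amber yellow lid, right way up on the table, about 120 g: a plug 61 mm across, 9 mm deep, lower edge tapered, that drops loosely into the jar's mouth; above it a disc 86 mm across, 7 mm thick, that rests on the rim; above that a round knob 22 mm across, 30 mm high, to hold it by. Origin: centre of the plug's underside; z up. Seated, the origin is 61 mm above the jar's origin.
- jar_green: Loose open narrow, tall round storage jar, green glaze, about 500 g, standing on the table: 64 mm outer diameter, 100 mm high, 5 mm wall, mouth 54 mm wide. Origin: centre of its underside; z axis up.
- lid_green: Loose green lid, right way up on the table, about 90 g: a plug 43 mm across, 9 mm deep, lower edge tapered, that drops loosely into the jar's mouth; above it a disc 68 mm across, 7 mm thick, that rests on the rim; above that a round knob 22 mm across, 30 mm high, to hold it by. Origin: centre of the plug's underside; z up. Seated, the origin is 91 mm above the jar's origin.
- jar_red: Loose open narrow, tall round storage jar, dark red glaze, about 500 g, standing on the table: 64 mm outer diameter, 100 mm high, 5 mm wall, mouth 54 mm wide. Origin: centre of its underside; z axis up.
- lid_red: Loose dark red lid, right way up on the table, about 90 g: a plug 43 mm across, 9 mm deep, lower edge tapered, that drops loosely into the jar's mouth; above it a disc 68 mm across, 7 mm thick, that rests on the rim; above that a round knob 22 mm across, 30 mm high, to hold it by. Origin: centre of the plug's underside; z up. Seated, the origin is 91 mm above the jar's origin.
- mug: Loose unfired mug of bare grey-brown clay, to be left alone: 74 mm outer diameter, 85 mm high, with one side handle that reaches 65 mm from its axis. Origin: centre of its underside; z axis up, y axis towards the handle.

How it is judged:
At the end, for the whole second after the job is handed in: Each lid is on the jar of its colour: within 9 mm of centre, within 3 mm of seated height, level within 0.08 rad, released, at rest. All jars and the mug are upright within 0.08 rad, the jars within 30 mm and the mug within 20 mm of their starting places (z of lid_blue in the frame of jar_blue between 0.058 and 0.064 m and horizontal distance between lid_blue and jar_blue below 0.009 m and angle between each of lid_blue, jar_blue, lid_amber, jar_amber, lid_green, jar_green, lid_red, jar_red, mug's own z axis and vertical below 0.08 rad and distance of each of jar_blue, jar_amber, jar_green, jar_red from where it was at the start of the episode below 0.03 m and linear speed of each of lid_blue, jar_blue, lid_amber, jar_amber, lid_green, jar_green, lid_red, jar_red below 0.02 m/s and z of lid_amber in the frame of jar_amber between 0.058 and 0.064 m and horizontal distance between lid_amber and jar_amber below 0.009 m and z of lid_green in the frame of jar_green between 0.088 and 0.094 m and horizontal distance between lid_green and jar_green below 0.009 m and z of lid_red in the frame of jar_red between 0.088 and 0.094 m and horizontal distance between lid_red and jar_red below 0.009 m and distance of mug from where it was at the start of the episode below 0.02 m); the robot touches nothing.
It fails at once if the blue lid is let fall or thrown (faster than 0.6 m/s with no finger on it) (linear speed of lid_blue above 0.6 m/s and contact force between the fingers and lid_blue below 0.05 N).
It fails at once if the amber lid is let fall or thrown (faster than 0.6 m/s with no finger on it) (linear speed of lid_amber above 0.6 m/s and contact force between the fingers and lid_amber below 0.05 N).
It fails at once if the green lid is let fall or thrown (faster than 0.6 m/s with no finger on it) (linear speed of lid_green above 0.6 m/s and contact force between the fingers and lid_green below 0.05 N).
It fails at once if the red lid is let fall or thrown (faster than 0.6 m/s with no finger on it) (linear speed of lid_red above 0.6 m/s and contact force between the fingers and lid_red below 0.05 N).
It fails at once if the unfired mug is shifted by more than 20 mm or tipped (distance of mug from where it was at the start of the episode above 0.02 m or angle between mug's own z axis and vertical above 0.25 rad).
It also fails if it takes over 120 s, if anything falls off the work surface, if the arm or the gripper's body presses on something with over 40 N, if the wrist force passes 120 N, or if a joint passes its speed limit or range.

## Working session

There is one attempt and no reset: what is moved stays moved. The work goes in short steps, Python scripts to look and compute and a tool call to move; the robot and the scene stay as the last step left them, time stands still between calls to the robot, and variables do not carry over. Pictures are saved under pics/ and viewed, at most 14 in all, crops included, and the job is handed in when it is done.

Besides the shell and the picture viewer there is one more tool, called after "Call:" as name([rows], argument=value, ...), one row to a line, values as JSON. drive_tool: Moves the arm, as the interface text tells. Its arguments: {"type":"object","properties":{"motion":{"type":"array"},"claw":{"type":"number"},"force":{"type":"number"}},"required":["motion"]}

```bash
ls; mkdir -p pics
python3 - <<'E'
from workcell import monitor, optics, order, r
import cv2, numpy as np
np.set_printoptions(precision=4,suppress=True)
print(monitor.observe(), r.grasp_offset)
for n in ("scene","side","wrist"):
    im=optics.read_camera(n); cv2.imwrite(f"pics/{n}0.png",im[...,::-1]); print(n,optics.calibration(n))
E
```

```text
pics
{'clock': 0.0, 'q': array([ 1.116 ,  0.1264, -0.0406,  1.4054, -0.    ,  1.5708]), 'joint_vel': array([ 0.0002, -0.0004,  0.0018, -0.0008, -0.0004,  0.0007]), 'effort': array([  0.0003, -43.5913,  35.2924,   0.0174,   0.0001,  -0.    ]), 'position': array([0.2304, 0.4713, 0.2305]), 'tool_rot': array([ 0.2254,  0.9743, -0.0008, -0.0002]), 'ft_force': array([-0.7182, -0.4189, -0.1387]), 'ft_torque': array([0.0096, 0.0101, 0.0312]), 'gripper_force': 0.0, 'grip_width': 0.9955724650109625} 0.0187
scene {'fovy': 45.853727514979916, 'cx': 317.4294975284408, 'cy': 199.09670208438067, 'T': array([[-0.3375, -0.6464,  0.6843,  1.278 ],
       [ 0.9413, -0.2359,  0.2414,  0.26  ],
       [ 0.0054,  0.7256,  0.6881,  0.7883],
       [ 0.    ,  0.    ,  0.    ,  1.    ]])}
side {'fovy': 50.71190818883631, 'cx': 319.3225784972855, 'cy': 196.52171537814954, 'T': array([[ 0.8517,  0.3313, -0.406 ,  0.0417],
       [-0.5239,  0.5541, -0.6469, -0.789 ],
       [ 0.0107,  0.7637,  0.6455,  0.8421],
       [ 0.    ,  0.    ,  0.    ,  1.    ]])}
wrist {'fovy': 65.70646984690485, 'cx': 317.15300301448883, 'cy': 201.5438396081379, 'tool_from_camera': array([[ 0.0005,  0.9522,  0.3055,  0.0779],
       [ 1.    , -0.001 ,  0.0016,  0.    ],
       [ 0.0019,  0.3055, -0.9522, -0.1426],
       [ 0.    ,  0.    ,  0.    ,  1.    ]])}
```

View pics/scene0.png

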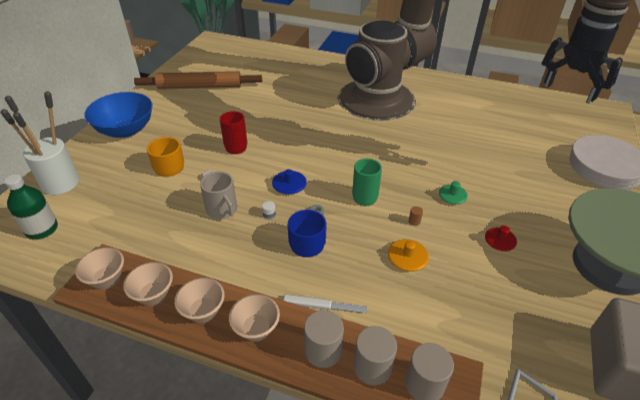

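View pics/side0.png

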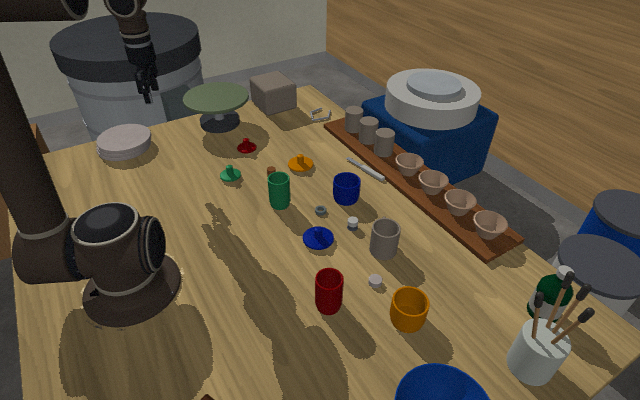

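Scene view: jars red (233,132), amber (166,157), green (367,182), blue (307,233). Lids are blue (289,181), green (453,193), amber (409,255) and red (501,237). The mug is at (218,195). The side view shows jars red (329,291), amber (409,310), green (279,190), blue (347,188), and lids blue (318,238), green (231,174), amber (301,164), red (246,147), with the mug at (385,239).

```bash
cat > h.py <<'E'
import cv2, numpy as np
from scipy.optimize import least_squares
from scipy.spatial.transform import Rotation as R
from workcell import monitor, optics, order, r
np.set_printoptions(precision=4,suppress=True)
HUE={'blue':(112,128),'amber':(14,24),'green':(65,90),'red':(170,6)}
SMIN={'blue':130,'amber':190,'green':90,'red':150}
def mask(im,c):
    h,s,v=cv2.split(cv2.cvtColor(im,cv2.COLOR_RGB2HSV)); a,b=HUE[c]
    m=(h>=a)&(h<=b) if a<b else (h>=a)|(h<=b)
    m=(m&(s>SMIN[c])&(v>40)).astype(np.uint8)
    return cv2.morphologyEx(m,cv2.MORPH_CLOSE,np.ones((3,3)))
def pose(s):
    T=np.eye(4); T[:3,:3]=R.from_quat(s['tool_rot']).as_matrix(); T[:3,3]=s['position']; return T
def cam(name):
    k=optics.calibration(name)
    T=pose(monitor.observe())@k['tool_from_camera'] if name=='wrist' else k['T']
    return optics.read_camera(name),k,T
def cast(px,k,T,z,fish=False):
    px=np.atleast_2d(px).astype(float); f=200/np.tan(np.radians(k['fovy']/2))
    u=(px[:,0]-k['cx'])/f; v=(px[:,1]-k['cy'])/f
    if fish:
        t=np.hypot(u,v)+1e-9; d=np.c_[u/t*np.sin(t),-v/t*np.sin(t),-np.cos(t)]
    else: d=np.c_[u,-v,-np.ones_like(u)]
    d=d@T[:3,:3].T; return (T[:3,3]+d*((z-T[2,3])/d[:,2])[:,None])[:,:2]
def comp(m,seed):
    n,l,st,ce=cv2.connectedComponentsWithStats(m)
    ok=[i for i in range(1,n) if st[i,4]>60]
    i=min(ok,key=lambda i:np.hypot(*(ce[i]-seed)))
    c=cv2.findContours((l==i).astype(np.uint8),cv2.RETR_EXTERNAL,cv2.CHAIN_APPROX_NONE)[0]
    return max(c,key=len)[:,0],ce[i],st[i]
def circ(P,rad,eye,far):
    """circle of known radius through the far/near half of P as seen from eye"""
    c=P.mean(0)
    for _ in range(8):
        d=c-eye; d/=np.linalg.norm(d); q=P[((P-c)@d*(1 if far else -1))>0.1*rad]
        s=least_squares(lambda x:np.hypot(*(q-x).T)-rad,c,loss='soft_l1',f_scale=.001); c=s.x
    return c,np.sqrt(np.mean(s.fun**2)) if False else np.median(np.abs(s.fun))
GEO={'blue':(.041,.07,.043),'amber':(.041,.07,.043),'green':(.032,.1,.034),'red':(.032,.1,.034)}
E
python3 - <<'E'
from h import *
S={'scene':{'jar':dict(red=(233,132),amber=(166,157),green=(367,182),blue=(307,233)),'lid':dict(blue=(289,181),green=(453,193),amber=(409,255),red=(501,237))},
'side':{'jar':dict(red=(329,291),amber=(409,310),green=(279,190),blue=(347,188)),'lid':dict(blue=(318,238),green=(231,174),amber=(301,164),red=(246,147))}}
for n in S:
    im,k,T=cam(n); eye=T[:2,3]
    for kind in S[n]:
        for c,sd in S[n][kind].items():
            ct,ce,st=comp(mask(im,c),sd); rj,h,rl=GEO[c]
            z=h if kind=='jar' else .013
            P=cast(ct,k,T,z); p,e=circ(P,rj if kind=='jar' else rl,eye,kind=='jar')
            print(n,kind,c,ce,st,p,round(e,4))
    m={'scene':(218,195),'side':(385,239)}[n]; print('mug',cast(m,k,T,.04))
E
```

```text
scene jar red [233.4823 131.5102] [220 111  27  43 933] [ 0.3837 -0.2923] 0.0012
scene jar amber [165.6172 155.9281] [ 147  137   37   39 1126] [ 0.5179 -0.416 ] 0.0012
scene jar green [366.2643 181.1096] [ 353  159   28   46 1086] [0.457  0.0901] 0.0008
scene jar blue [306.6767 232.4244] [ 288  210   38   47 1494] [0.6423 0.0122] 0.0008
scene lid blue [288.9    181.8361] [273 170  33  24 610] [ 0.4697 -0.1004] 0.001
scene lid green [452.9536 193.2274] [439 182  28  22 431] [0.3746 0.2889] 0.0009
scene lid amber [407.7388 254.8571] [388 240  40  31 980] [0.6002 0.2258] 0.0006
scene lid red [500.7462 238.2658] [485 226  32  25 587] [0.4863 0.4082] 0.0008
mug [[ 0.5998 -0.2236]]
side jar red [328.2021 290.5325] [ 315  268   28   47 1138] [ 0.3778 -0.2974] 0.0007
side jar amber [408.6184 308.7529] [ 390  286   40   47 1457] [ 0.5119 -0.4216] 0.0008
side jar green [278.5287 189.9259] [268 172  22  38 715] [0.4482 0.0833] 0.0008
side jar blue [345.8557 188.1821] [333 172  27  34 769] [0.6348 0.0052] 0.0015
side lid blue [317.7174 237.8283] [303 227  31  23 559] [ 0.4693 -0.1022] 0.001
side lid green [229.75   173.8793] [220 165  21  17 232] [0.3734 0.2862] 0.0016
side lid amber [300.0151 163.1722] [288 154  25  18 331] [0.5981 0.2223] 0.0012
side lid red [246.1615 146.3281] [237 138  19  16 192] [0.4845 0.4054] 0.0012
mug [[ 0.604  -0.2218]]
```

```bash
cat >> h.py <<'E'
def go(x,y,z,frm=None):
    T=pose(monitor.observe()); d=np.array([x,y,z])-T[:3,3]
    print('t',monitor.observe()['clock'],'slide cm',np.round(T[:3,:3].T@d*100,2),'world cm',np.round(d*100,2),'q',monitor.observe()['q'])
E
python3 - <<'E'
from h import *
for n,px in (('scene',[(570,215),(640,265),(640,205)]),('side',[(184,97),(248,97),(216,107)])):
    k=optics.calibration(n); 
    for z in (.1,.13): print(n,z,cast(px,k,k['T'],z))
go(.4855,.407,.15)
E
```

```text
scene 0.1 [[0.4604 0.5213]
 [0.5556 0.64  ]
 [0.3782 0.6607]]
scene 0.13 [[0.4961 0.5099]
 [0.587  0.6234]
 [0.4174 0.6433]]
side 0.1 [[0.3757 0.7078]
 [0.582  0.5867]
 [0.4504 0.5738]]
side 0.13 [[0.3622 0.6473]
 [0.5602 0.5311]
 [0.4339 0.5188]]
t 0.25 slide cm [-25.74   5.42   8.09] world cm [25.5  -6.45 -8.09] q [ 1.116   0.1261 -0.0401  1.4054 -0.      1.5708]
```

Call:
drive_tool([
  {"slide": [-1.5, 0.4, 0]},
  {"slide": [-2.5, 0.6, 0]},
  {"slide": [-3, 0.7, 0]},
  {"slide": [-3, 0.7, 0]},
  {"slide": [-3, 0.7, 0.5]},
  {"slide": [-3, 0.7, 1]},
  {"slide": [-3, 0.6, 1.5]},
  {"slide": [-3, 0.5, 1.7]},
  {"slide": [-2.5, 0.4, 1.5]},
  {"slide": [-1.2, 0.1, 1]},
  {"slide": [0, 0, 0.8]},
  {"slide": [0, 0, 0]},
], claw=0.4, force=40)

```text
validation failed for argument at $.mo...
```

```bash
cat >> h.py <<'E'
def look(c,kind,xy=None,zadd=0,save=None):
    """wrist view: refine a lid (disc outline, z .013) or a jar (rim); seed by predicted place"""
    im,k,T=cam('wrist'); 
    if save: cv2.imwrite(f'pics/{save}.png',im[...,::-1])
    rj,h,rl=GEO[c]; z=h if kind=='jar' else .014
    z+=zadd; rad=rj if kind=='jar' else rl
    best=None
    n,l,st,ce=cv2.connectedComponentsWithStats(mask(im,c))
    for i in range(1,n):
        if st[i,4]<200: continue
        ct=max(cv2.findContours((l==i).astype(np.uint8),cv2.RETR_EXTERNAL,cv2.CHAIN_APPROX_NONE)[0],key=len)[:,0]
        inn=(ct[:,0]>2)&(ct[:,0]<637)&(ct[:,1]>2)&(ct[:,1]<397); ct=ct[inn]
        if len(ct)<30: continue
        P=cast(ct,k,T,z,True); p,e=circ(P,rad,T[:2,3],kind=='jar')
        print(kind,c,'px',ce[i],'area',st[i,4],'xy',p,'err',round(e,4))
E
python3 - <<'E'
from h import *
look('red','lid',save='w1'); go(.4855,.407,.15)
E
```

```text
lid red px [352.8682 333.5353] area 850 xy [0.486  0.4075] err 0.0005
lid red px [ 59.2047 378.1387] area 894 xy [ 0.3778 -0.2863] err 0.0032
t 0.3 slide cm [-25.74   5.41   8.1 ] world cm [25.5  -6.45 -8.1 ] q [ 1.116   0.126  -0.0399  1.4054  0.      1.5708]
```

View pics/w1.png

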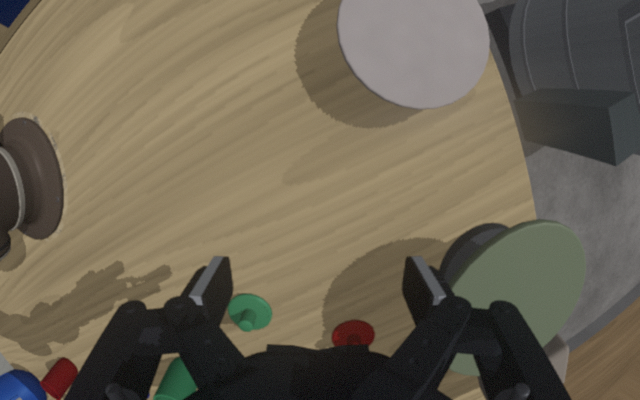

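The wrist view, still at the start pose because the move was refused, shows the red lid at (353,333) and the green lid at (250,312), with the bowl on the right. The wrist fix on the red lid agrees within 1 mm. The rows probably need an explicit "turn".

Call:
drive_tool([
  {"slide": [-1.5, 0.4, 0], "turn": 0},
  {"slide": [-2.5, 0.6, 0], "turn": 0},
  {"slide": [-3, 0.7, 0], "turn": 0},
  {"slide": [-3, 0.7, 0], "turn": 0},
  {"slide": [-3, 0.7, 0.5], "turn": 0},
  {"slide": [-3, 0.7, 1], "turn": 0},
  {"slide": [-3, 0.6, 1.5], "turn": 0},
  {"slide": [-3, 0.5, 1.7], "turn": 0},
  {"slide": [-2.5, 0.4, 1.5], "turn": 0},
  {"slide": [-1.2, 0.1, 1], "turn": 0},
  {"slide": [0, 0, 0.8], "turn": 0},
  {"slide": [0, 0, 0], "turn": 0},
], claw=0.4, force=40)

```text
clock: 1.3
position: [0.4845, 0.4064, 0.1491]
tool_rot: [0.226, 0.974, -0.001, -0.001]
ft_force: [-1.0, -0.2, -0.6]
grip_width: 0.598
gripper_force: 0.0
```

Run:
```python
from h import *
look('red','lid',save='w2'); look('green','lid'); go(.486,.4075,.02)
```

```text
lid red px [320.4231 193.8282] area 3224 xy [0.4947 0.4044] err 0.0022
lid green px [163.8969 144.0813] area 2619 xy [0.3733 0.287 ] err 0.0012
lid green px [ 67.6342 289.5977] area 3127 xy [0.4549 0.0916] err 0.002
t 1.4 slide cm [-0.17  0.07 13.16] world cm [  0.18  -0.01 -13.16] q [0.6995 0.3405 0.0584 1.2891 0.0004 1.1535]
```

View pics/w2.png

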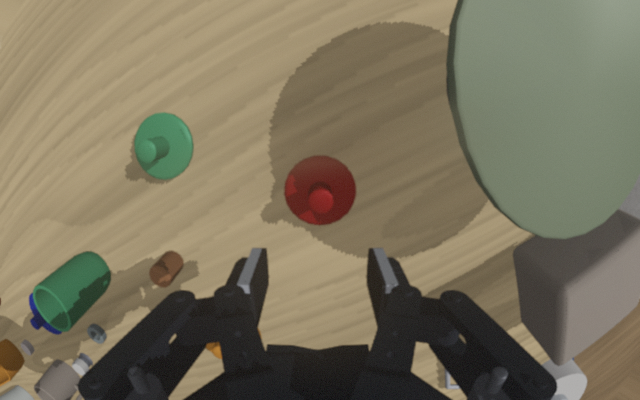

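The red lid sits at about (320,190) in the wrist view, with its knob at (321,200) between the fingers' lines. The whole disc is visible, so I'll fit the full outline.

```bash
cat >> h.py <<'E'
def full(c,z,rad,near,save=None):
    im,k,T=cam('wrist')
    if save: cv2.imwrite(f'pics/{save}.png',im[...,::-1])
    n,l,st,ce=cv2.connectedComponentsWithStats(mask(im,c))
    for i in range(1,n):
        if st[i,4]<200: continue
        ct=max(cv2.findContours((l==i).astype(np.uint8),cv2.RETR_EXTERNAL,cv2.CHAIN_APPROX_NONE)[0],key=len)
        ct=cv2.convexHull(ct)[:,0]
        P=cast(ct,k,T,z,True)
        if np.hypot(*(P.mean(0)-near))>.06: continue
        s=least_squares(lambda x:np.hypot(*(P-x[:2]).T)-x[2],[*P.mean(0),rad],loss='soft_l1',f_scale=.001)
        print(c,'px',ce[i],st[i],'xy',s.x[:2],'rad',s.x[2],'should be',rad,'res',np.median(abs(s.fun)).round(4))
E
python3 - <<'E'
from h import *
full('red',.015,.034,(.486,.4075)); full('green',.015,.034,(.374,.287))
k=optics.calibration('wrist');T=pose(monitor.observe())@k['tool_from_camera']
print('knob',cast((321,200),k,T,.044,True),cast((320,190),k,T,.016,True))
E
```

```text
red px [319.0832 193.9158] [ 284  165   69   59 3136] xy [0.4865 0.4071] rad 0.031874889705711076 should be 0.034 res 0.0004
green px [163.4391 143.9162] [ 135  114   57   64 2601] xy [0.3754 0.2898] rad 0.03238479250801218 should be 0.034 res 0.0003
knob [[0.487  0.4102]] [[0.4858 0.4101]]
```

Call:
drive_tool([
  {"slide": [-0.1, 0.1, 1], "turn": 0},
  {"slide": [0, 0, 2], "turn": 0},
  {"slide": [0, 0, 2.5], "turn": 0},
  {"slide": [0, 0, 2.5], "turn": 0},
  {"slide": [0, 0, 2], "turn": 0},
  {"slide": [0, 0, 1.5], "turn": 0},
  {"slide": [0, 0, 1], "turn": 0},
  {"slide": [0, 0, 0.5], "turn": 0},
  {"slide": [0, 0, 0], "turn": 0},
])

```text
clock: 2.25
position: [0.4859, 0.4076, 0.0205]
tool_rot: [0.225, 0.974, -0.0, -0.0]
ft_force: [-0.0, -0.3, -0.3]
grip_width: 0.601
gripper_force: 0.0
```

Call:
drive_tool([
  {"slide": [0, 0, 0], "turn": 0},
  {"slide": [0, 0, 0], "turn": 0},
  {"slide": [0, 0, 0], "turn": 0},
  {"slide": [0, 0, 0], "turn": 0},
  {"slide": [0, 0, 0], "turn": 0},
  {"slide": [0, 0, 0], "turn": 0},
], claw=1, force=40)

```text
clock: 2.75
position: [0.4872, 0.4084, 0.0227]
tool_rot: [0.225, 0.974, 0.001, 0.001]
ft_force: [-0.3, 0.3, 6.1]
grip_width: 0.24
gripper_force: 39.5
```

Call:
drive_tool([
  {"slide": [0, 0, -0.5], "turn": 0},
  {"slide": [0, 0, -1.2], "turn": 0},
  {"slide": [0, 0, -2], "turn": 0},
  {"slide": [0, 0, -2.8], "turn": 0},
  {"slide": [-0.4, -0.9, -3], "turn": 0},
  {"slide": [-0.8, -1.8, -3], "turn": 0},
  {"slide": [-1.1, -2.6, -3], "turn": 0},
  {"slide": [-1.4, -3.2, -2.5], "turn": 0},
  {"slide": [-1.4, -3.2, -1.5], "turn": 0},
  {"slide": [-1.4, -3.2, -0.5], "turn": 0},
  {"slide": [-1.4, -3.2, 0], "turn": 0},
  {"slide": [-1.4, -3.2, 0], "turn": 0},
])

```text
clock: 3.75
position: [0.4763, 0.175, 0.2222]
tool_rot: [0.225, 0.974, 0.0, 0.001]
ft_force: [0.6, -0.1, -1.7]
grip_width: 0.238
gripper_force: 39.3
```

Call:
drive_tool([
  {"slide": [-1.4, -3.2, 0], "turn": 0},
  {"slide": [-1.4, -3.2, 0], "turn": 0},
  {"slide": [-1.4, -3.2, 0], "turn": 0},
  {"slide": [-1.4, -3.2, 0], "turn": 0},
  {"slide": [-1.4, -3.2, 0], "turn": 0},
  {"slide": [-1.4, -3.2, 0], "turn": 0},
  {"slide": [-1.4, -3.2, 0], "turn": 0},
  {"slide": [-1.4, -3.2, 0], "turn": 0},
  {"slide": [-1.4, -3.2, 0], "turn": 0},
  {"slide": [-1.4, -3.2, 0], "turn": 0},
  {"slide": [-1.4, -3.2, 0], "turn": 0},
  {"slide": [-1.4, -3.2, 0], "turn": 0},
])

```text
clock: 4.75
position: [0.4581, -0.2439, 0.2215]
tool_rot: [0.226, 0.974, -0.0, 0.0]
ft_force: [1.8, 0.1, -1.6]
grip_width: 0.238
gripper_force: 39.3
```

Call:
drive_tool([
  {"slide": [-1.4, -3.2, 0], "turn": 0},
  {"slide": [-1.2, -2.2, 0], "turn": 0},
  {"slide": [-0.6, -1.2, 0], "turn": 0},
  {"slide": [0, 0, 0], "turn": 0},
  {"slide": [0, 0, 0], "turn": 0},
])

```text
clock: 5.17
position: [0.4583, -0.3155, 0.2207]
tool_rot: [0.226, 0.974, 0.0, -0.0]
ft_force: [0.5, 0.6, -1.5]
grip_width: 0.238
gripper_force: 39.3
```

Run:
```python
from h import *
look('red','jar',save='w3'); go(.381,-.295,.2)
```

```text
jar red px [296.8037 100.8349] area 2598 xy [ 0.3825 -0.2863] err 0.0053
jar red px [317.1069 239.0791] area 7989 xy [ 0.5301 -0.3514] err 0.0021
t 5.2167 slide cm [ 7.82 -1.62  2.08] world cm [-7.74  1.98 -2.08] q [-0.6021  0.1856  0.0079  1.3938  0.0005 -0.1474]
```

View pics/w3.png

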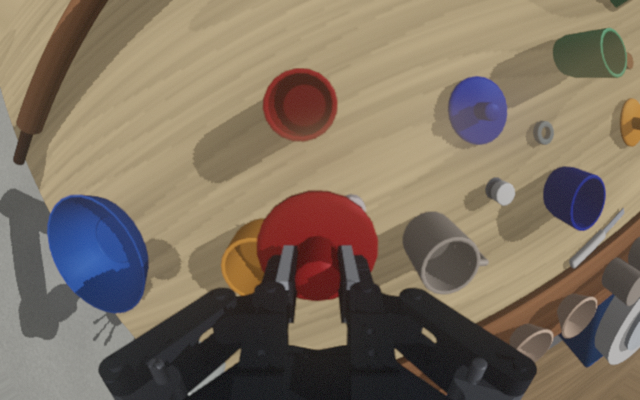

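The red jar's rim is at (301,105), radius about 36 px. The held lid is at (317,245), level and centred, and the mug is at (445,252). I'll refine with a wider red mask.

```bash
sed -i "s/'red':150}/'red':120}/; s/'red':(170,6)/'red':(168,9)/; s/v>40/v>25/" h.py
python3 - <<'E'
from h import *
k=optics.calibration('wrist');T=pose(monitor.observe())@k['tool_from_camera']
print('eyeball',cast([(300.5,104.5),(264,104),(337,104),(301,69),(301,140)],k,T,.1,True))
full('red',.1,.032,(.381,-.295))
s=monitor.observe()['position']; full('red',s[2]-.0065,.034,s[:2]); print(s)
go(.381,-.295,.2)
E
```

```text
eyeball [[ 0.3813 -0.2931]
 [ 0.3666 -0.3204]
 [ 0.3943 -0.2654]
 [ 0.3542 -0.2793]
 [ 0.4086 -0.3062]]
red px [298.5438 103.4688] [ 262   68   75   73 4051] xy [ 0.3806 -0.2943] rad 0.031109848135876784 should be 0.032 res 0.0001
red px [317.1372 239.3196] [ 257  191  121  110 8272] xy [ 0.4561 -0.3135] rad 0.03301547141118827 should be 0.034 res 0.0002
[ 0.4585 -0.3145  0.2209]
t 5.3167 slide cm [ 7.82 -1.66  2.09] world cm [-7.76  1.93 -2.09] q [-0.601   0.185   0.0074  1.3934  0.0003 -0.1476]
```

Call:
drive_tool([
  {"slide": [1, -0.2, 0], "turn": 0},
  {"slide": [1.9, -0.4, 0], "turn": 0},
  {"slide": [1.9, -0.4, 0], "turn": 0},
  {"slide": [1.9, -0.4, 0.5], "turn": 0},
  {"slide": [1, -0.2, 1.2], "turn": 0},
  {"slide": [0, 0, 2], "turn": 0},
  {"slide": [0, 0, 2], "turn": 0},
  {"slide": [0, 0, 1.5], "turn": 0},
  {"slide": [0, 0, 0.8], "turn": 0},
  {"slide": [0, 0, 0], "turn": 0},
  {"slide": [0, 0, 0], "turn": 0},
])

```text
clock: 6.23
position: [0.3822, -0.2955, 0.141]
tool_rot: [0.225, 0.974, 0.0, -0.0]
ft_force: [0.0, -0.6, -0.7]
grip_width: 0.241
gripper_force: 39.3
```

Run:
```python
from h import *
go(.3808,-.294,.113); print(monitor.observe()['position'])
```

```text
t 6.2333 slide cm [0.19 0.08 2.8 ] world cm [-0.14  0.15 -2.8 ] q [-0.6583  0.0632 -0.3074  1.2003 -0.     -0.2042]
[ 0.3822 -0.2955  0.141 ]
```

Call:
drive_tool([
  {"slide": [0.1, 0, 0.6], "turn": 0},
  {"slide": [0, 0, 0.6], "turn": 0},
  {"slide": [0, 0, 0.5], "turn": 0},
  {"slide": [0, 0, 0.4], "turn": 0},
  {"slide": [0, 0, 0.2], "turn": 0},
  {"slide": [0, 0, 0.2], "turn": 0},
  {"slide": [0, 0, 0.1], "turn": 0},
  {"slide": [0, 0, 0], "turn": 0},
  {"slide": [0, 0, 0], "turn": 0},
])

```text
clock: 6.98
position: [0.3815, -0.2957, 0.1146]
tool_rot: [0.225, 0.974, -0.0, 0.0]
ft_force: [-0.9, -0.6, -1.0]
grip_width: 0.239
gripper_force: 39.3
```

Call:
drive_tool([
  {"slide": [0, 0, 0.1], "turn": 0},
  {"slide": [0, 0, 0.1], "turn": 0},
  {"slide": [0, 0, 0], "turn": 0},
  {"slide": [0, 0, 0], "turn": 0},
])

```text
clock: 7.32
position: [0.3818, -0.296, 0.1137]
tool_rot: [0.225, 0.974, -0.0, 0.001]
ft_force: [-1.8, 1.4, 6.6]
grip_width: 0.244
gripper_force: 40.0
```

Call:
drive_tool([
  {"slide": [0, 0, 0], "turn": 0},
  {"slide": [0, 0, 0], "turn": 0},
  {"slide": [0, 0, 0], "turn": 0},
  {"slide": [0, 0, 0], "turn": 0},
  {"slide": [0, 0, -0.5], "turn": 0},
  {"slide": [0, 0, -1], "turn": 0},
  {"slide": [0, 0, -2], "turn": 0},
  {"slide": [0, 0, -3], "turn": 0},
  {"slide": [-1, 0, -3], "turn": 0},
  {"slide": [-1.5, 0, -1.5], "turn": 0},
  {"slide": [-1, 0, 0], "turn": 0},
  {"slide": [0, 0, 0], "turn": 0},
], claw=0.4)

```text
clock: 8.32
position: [0.4148, -0.3121, 0.2236]
tool_rot: [0.225, 0.974, -0.001, 0.001]
ft_force: [-0.2, -0.4, -0.6]
grip_width: 0.598
gripper_force: 0.0
```

Run:
```python
from h import *
full('red',.1065,.034,(.381,-.295),save='w4'); full('blue',.015,.043,(.469,-.101));look('green','jar'); look('blue','jar'); look('amber','jar')
go(.447,.254,.2)
```

```text
red px [317.4381 151.6273] [ 279  113   78   78 4682] xy [ 0.3807 -0.2958] rad 0.03301942474619528 should be 0.034 res 0.0001
blue px [489.7303 166.4112] [470 154  40  22 445] xy [ 0.4744 -0.1025] rad 0.03590726506291437 should be 0.043 res 0.0008
jar blue px [489.6454 167.4303] area 502 xy [ 0.4396 -0.1314] err 0.0029
jar blue px [581.5784 231.4524] area 389 xy [0.6316 0.0037] err 0.0013
jar blue px [113.6723 272.2543] area 5072 xy [ 0.4229 -0.6743] err 0.0033
t 8.5667 slide cm [21.65 52.24  2.22] world cm [ 3.5  56.45 -2.15] q [-0.6458  0.1106 -0.0783  1.3843 -0.     -0.1908]
```

View pics/w4.png

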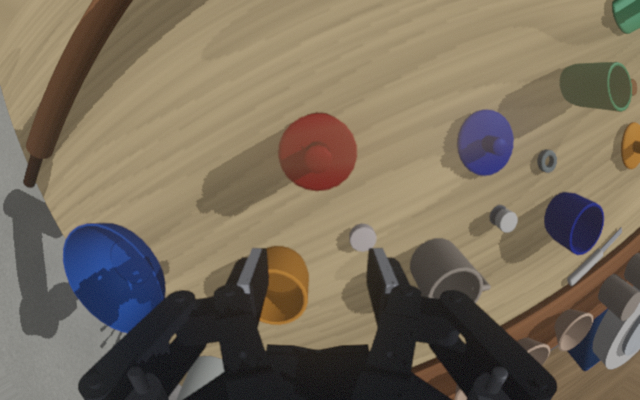

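Red is seated: the fit puts the lid at (0.381,−0.296), radius right for that height, within 2 mm of the jar. The blue lid, at (486,142), is next.

Call:
drive_tool([
  {"slide": [-0.2, 1, 0], "turn": 0},
  {"slide": [-0.4, 2.3, 0], "turn": 0},
  {"slide": [-0.6, 3.3, 0], "turn": 0},
  {"slide": [-0.6, 3.6, 0], "turn": 0},
  {"slide": [-0.6, 3.6, 0.5], "turn": 0},
  {"slide": [-0.6, 3.6, 1], "turn": 0},
  {"slide": [-0.4, 2.4, 1], "turn": 0},
  {"slide": [-0.3, 1.2, 1], "turn": 0},
  {"slide": [0, 0.3, 0.5], "turn": 0},
  {"slide": [0, 0, 0], "turn": 0},
])

```text
clock: 9.4
position: [0.5389, -0.1351, 0.1809]
tool_rot: [0.225, 0.974, -0.0, -0.002]
ft_force: [0.5, 0.4, -0.1]
grip_width: 0.601
gripper_force: 0.0
```

```bash
sed -i "s/'blue':(112,128)/'blue':(105,138)/; s/'blue':130/'blue':80/; s/'amber':190/'amber':165/" h.py
python3 - <<'E'
from h import *
full('blue',.015,.043,(.469,-.101),save='w5'); full('green',.1,.032,(.452,.087));
look('blue','jar')
go(.469,-.101,.022)
E
```

```text
blue px [318.9668 107.0304] [ 277   66   85   84 5458] xy [ 0.4704 -0.1007] rad 0.04153691875196026 should be 0.043 res 0.0002
green px [503.0842  15.1422] [ 463    0   79   42 1674] xy [0.441  0.0805] rad 0.041924643875938174 should be 0.032 res 0.0012
jar blue px [319.9765 105.9481] area 5411 xy [ 0.4774 -0.0972] err 0.001
jar blue px [481.3356 212.8961] area 5456 xy [0.6359 0.008 ] err 0.0005
jar blue px [ 18.8253 261.1267] area 3371 xy [ 0.509 -0.707] err nan
jar blue px [559.9218 354.954 ] area 1151 xy [1.0246 0.1442] err 0.002
t 9.55 slide cm [ 7.88  0.14 16.1 ] world cm [ -7.01   3.59 -16.1 ] q [-0.2486  0.1883 -0.0711  1.3111 -0.0003  0.2077]
  return _methods._mean(a, axis=axis, dtype=dtype,
  ret = ret.dtype.type(ret / rcount)
```

View pics/w5.png

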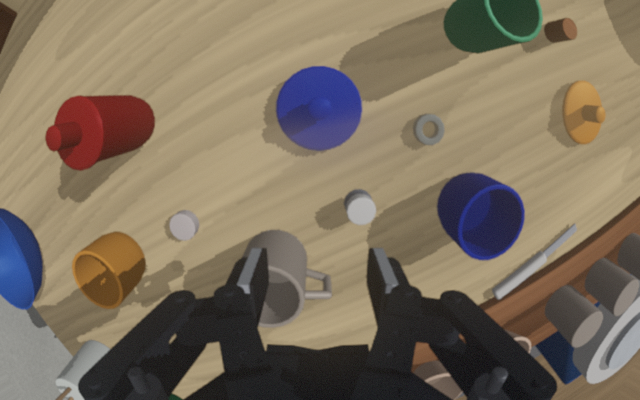

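The blue lid is clean at (319,107), the blue jar at (481,213), and red is seated at left. I'm grasping the blue lid.

Call:
drive_tool([
  {"slide": [1, 0, 0], "turn": 0},
  {"slide": [2, 0.1, 0], "turn": 0},
  {"slide": [2, 0.1, 1], "turn": 0},
  {"slide": [1.8, 0, 2], "turn": 0},
  {"slide": [1, 0, 3], "turn": 0},
  {"slide": [0, 0, 3], "turn": 0},
  {"slide": [0, 0, 3], "turn": 0},
  {"slide": [0, 0, 2], "turn": 0},
  {"slide": [0, 0, 1.2], "turn": 0},
  {"slide": [0, 0, 0.6], "turn": 0},
  {"slide": [0, 0, 0], "turn": 0},
  {"slide": [0, 0, 0], "turn": 0},
])

```text
clock: 10.55
position: [0.4706, -0.1004, 0.0254]
tool_rot: [0.226, 0.974, 0.0, 0.0]
ft_force: [0.4, -0.5, 0.7]
grip_width: 0.599
gripper_force: 0.0
```

Call:
drive_tool([
  {"slide": [0, 0, 0], "turn": 0},
  {"slide": [0, 0, 0], "turn": 0},
  {"slide": [0, 0, 0], "turn": 0},
  {"slide": [0, 0, 0], "turn": 0},
  {"slide": [0, 0, 0], "turn": 0},
  {"slide": [0, 0, 0], "turn": 0},
], claw=1)

```text
clock: 11.05
position: [0.4713, -0.1002, 0.0259]
tool_rot: [0.225, 0.974, -0.0, 0.001]
ft_force: [-1.0, -0.6, 6.2]
grip_width: 0.233
gripper_force: 39.1
```

Call:
drive_tool([
  {"slide": [0, 0, -0.5], "turn": 0},
  {"slide": [0, 0, -1.5], "turn": 0},
  {"slide": [0, 0, -2.5], "turn": 0},
  {"slide": [0, 0, -3], "turn": 0},
  {"slide": [-1, 0.9, -3], "turn": 0},
  {"slide": [-2, 1.9, -2.5], "turn": 0},
  {"slide": [-2.5, 2.4, -1.5], "turn": 0},
  {"slide": [-2.5, 2.4, -0.5], "turn": 0},
  {"slide": [-2.5, 2.4, 0], "turn": 0},
  {"slide": [-2.5, 2.4, 0], "turn": 0},
  {"slide": [-2.5, 2.4, 0], "turn": 0},
  {"slide": [-1.5, 1.4, 0], "turn": 0},
])

```text
clock: 12.05
position: [0.6969, -0.0276, 0.1737]
tool_rot: [0.225, 0.974, 0.0, 0.0]
ft_force: [-1.1, -0.7, -1.6]
grip_width: 0.233
gripper_force: 39.3
```

Call:
drive_tool([
  {"slide": [-0.8, 0.8, 0], "turn": 0},
  {"slide": [0, 0, 0], "turn": 0},
  {"slide": [0, 0, 0], "turn": 0},
])

```text
clock: 12.3
position: [0.705, -0.0251, 0.1737]
tool_rot: [0.225, 0.974, -0.0, -0.001]
ft_force: [-0.7, 0.8, -1.4]
grip_width: 0.241
gripper_force: 39.3
```

Run:
```python
from h import *
full('blue',.07,.041,(.636,.008),save='w6')
s=monitor.observe()['position']; full('blue',s[2]-.0095,.043,s[:2]); print(s)
full('amber',.015,.043,(.599,.224)); full('green',.1,.032,(.452,.087)); full('green',.015,.034,(.375,.288))
go(.636,.008,.0865)
```

```text
blue px [318.0272 107.7732] [ 270   60  102  100 7378] xy [0.6385 0.0098] rad 0.03999206152930686 should be 0.041 res 0.0001
blue px [317.8593 234.2629] [  243   174   150   136 13216] xy [ 0.7027 -0.0245] rad 0.041662422365908496 should be 0.043 res 0.0002
[ 0.7045 -0.0254  0.1742]
amber px [473.8544  11.1625] [450   0  55  41 831] xy [0.6045 0.2137] rad 0.03411270796804691 should be 0.043 res 0.0012
t 12.55 slide cm [7.63 0.03 8.87] world cm [-6.84  3.38 -8.88] q [-0.0366  0.4823  0.3177  1.4057 -0.0001  0.4188]
```

View pics/w6.png

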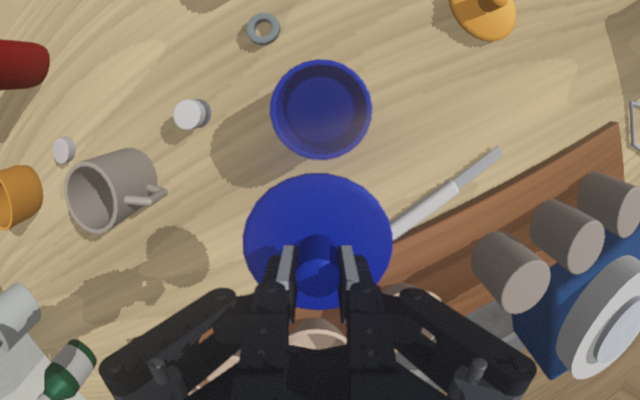

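The blue jar's rim is at (321,109), the held lid at (318,235), and the mug is untouched at left. I'm placing the blue lid.

Call:
drive_tool([
  {"slide": [1, 0.1, 0], "turn": 0},
  {"slide": [1.8, 0.1, 0], "turn": 0},
  {"slide": [1.8, 0.1, 0], "turn": 0},
  {"slide": [1.7, 0, 0.5], "turn": 0},
  {"slide": [1, 0, 1], "turn": 0},
  {"slide": [0, 0, 1.5], "turn": 0},
  {"slide": [0, 0, 1.5], "turn": 0},
  {"slide": [0, 0, 1.5], "turn": 0},
  {"slide": [0, 0, 1], "turn": 0},
  {"slide": [0, 0, 0.5], "turn": 0},
  {"slide": [0, 0, 0.3], "turn": 0},
  {"slide": [0, 0, 0.3], "turn": 0},
])

```text
clock: 13.55
position: [0.641, 0.0092, 0.094]
tool_rot: [0.226, 0.974, 0.0, 0.0]
ft_force: [0.1, -0.2, -0.8]
grip_width: 0.236
gripper_force: 39.3
```

Call:
drive_tool([
  {"slide": [0, 0, 0.2], "turn": 0},
  {"slide": [0, 0, 0.2], "turn": 0},
  {"slide": [0, 0, 0], "turn": 0},
  {"slide": [0, 0, 0], "turn": 0},
])

```text
clock: 13.88
position: [0.641, 0.0094, 0.0898]
tool_rot: [0.225, 0.974, 0.0, 0.0]
ft_force: [0.4, 0.8, -2.1]
grip_width: 0.231
gripper_force: 39.3
```

Call:
drive_tool([
  {"slide": [0, 0, 0.1], "turn": 0},
  {"slide": [0, 0, 0.1], "turn": 0},
  {"slide": [0, 0, 0.1], "turn": 0},
  {"slide": [0, 0, 0.1], "turn": 0},
  {"slide": [0, 0, 0], "turn": 0},
  {"slide": [0, 0, 0], "turn": 0},
])

```text
clock: 14.38
position: [0.641, 0.0094, 0.0869]
tool_rot: [0.225, 0.974, 0.0, 0.001]
ft_force: [-2.6, 0.3, 5.5]
grip_width: 0.237
gripper_force: 40.0
```

Call:
drive_tool([
  {"slide": [0, 0, 0], "turn": 0},
  {"slide": [0, 0, 0], "turn": 0},
  {"slide": [0, 0, 0], "turn": 0},
  {"slide": [0, 0, 0], "turn": 0},
  {"slide": [0, 0, -0.5], "turn": 0},
  {"slide": [0, 0, -1], "turn": 0},
  {"slide": [0, 0, -2], "turn": 0},
  {"slide": [0, 0, -3], "turn": 0},
  {"slide": [0, 0.5, -3], "turn": 0},
  {"slide": [0, 1, -1], "turn": 0},
  {"slide": [0.5, 2, 0], "turn": 0},
  {"slide": [1, 3, 0], "turn": 0},
], claw=0.4)

```text
clock: 15.38
position: [0.6571, 0.073, 0.1935]
tool_rot: [0.227, 0.974, 0.0, 0.002]
ft_force: [0.3, -0.6, -0.9]
grip_width: 0.605
gripper_force: 0.0
```

Call:
drive_tool([
  {"slide": [1, 3, 0], "turn": 0},
  {"slide": [1, 3, 0], "turn": 0},
  {"slide": [1, 3, 0], "turn": 0},
  {"slide": [0.6, 1.8, 0], "turn": 0},
  {"slide": [0.1, 0.3, 0], "turn": 0},
  {"slide": [0, 0, 0], "turn": 0},
])

```text
clock: 15.88
position: [0.6714, 0.1917, 0.1909]
tool_rot: [0.224, 0.975, -0.0, 0.0]
ft_force: [0.2, 0.9, 0.1]
grip_width: 0.599
gripper_force: 0.0
```

Run:
```python
from h import *
full('amber',.015,.043,(.599,.224),save='w7'); full('blue',.0765,.043,(.64,.009)); full('green',.1,.032,(.452,.087)); full('green',.015,.034,(.375,.288))
go(.599,.224,.024)
```

```text
amber px [314.7663  94.9475] [ 276   66   81   58 3521] xy [0.5981 0.225 ] rad 0.03963477817831416 should be 0.043 res 0.0008
blue px [158.6155 233.3609] [ 116  190   86   90 5578] xy [0.637  0.0269] rad 0.05273219649875657 should be 0.043 res 0.0051
green px [125.1267  42.07  ] [  81    7   94   66 4326] xy [0.4707 0.105 ] rad 0.04837754929848362 should be 0.032 res 0.0043
t 16.0833 slide cm [ 8.06 -0.05 16.7 ] world cm [ -7.25   3.5  -16.71] q [ 0.2745  0.4677  0.3297  1.4325 -0.0003  0.7307]
```

View pics/w7.png

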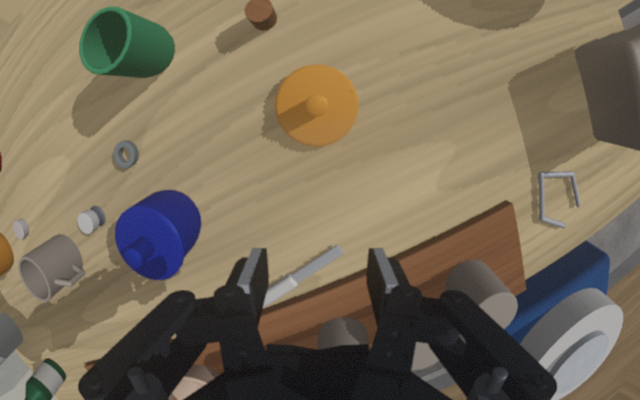

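The amber lid's disc is centred at (317,106). The mask had missed its lower part. Blue, at left around (155,235), is seated. I'll cast the disc centre directly.

```bash
sed -i "s/'amber':165/'amber':140/; s/'amber':(14,24)/'amber':(10,20)/" h.py
python3 - <<'E'
from h import *
im,k,T=cam('wrist'); print(cast((317,106),k,T,.015,True), [cv2.cvtColor(im[y:y+1,x:x+1],cv2.COLOR_RGB2HSV)[0,0] for x,y in((317,135),(330,80),(420,130))])
full('amber',.015,.043,(.599,.224)); go(.602,.223,.025)
E
```

```text
[[0.6018 0.2224]] [array([ 17, 152, 168], dtype=uint8), array([ 18, 165, 181], dtype=uint8), array([ 19,  75, 154], dtype=uint8)]
amber px [318.3471 103.5405] [ 277   64   83   81 5240] xy [0.6001 0.2246] rad 0.041878430576631 should be 0.043 res 0.0002
t 16.1833 slide cm [ 7.74 -0.01 16.59] world cm [ -6.95   3.4  -16.59] q [ 0.2744  0.4677  0.3296  1.4324 -0.0002  0.7309]
```

Call:
drive_tool([
  {"slide": [1, 0, 0], "turn": 0},
  {"slide": [2, 0, 0.4], "turn": 0},
  {"slide": [2, 0, 1.2], "turn": 0},
  {"slide": [1.9, 0, 2], "turn": 0},
  {"slide": [1, 0, 3], "turn": 0},
  {"slide": [0, 0, 3], "turn": 0},
  {"slide": [0, 0, 3], "turn": 0},
  {"slide": [0, 0, 2], "turn": 0},
  {"slide": [0, 0, 1.2], "turn": 0},
  {"slide": [0, 0, 0.6], "turn": 0},
  {"slide": [0, 0, 0], "turn": 0},
  {"slide": [0, 0, 0], "turn": 0},
])

```text
clock: 17.18
position: [0.601, 0.2251, 0.0277]
tool_rot: [0.226, 0.974, 0.0, 0.001]
ft_force: [0.2, 0.0, 1.0]
grip_width: 0.6
gripper_force: 0.0
```

Call:
drive_tool([
  {"slide": [0, 0, 0], "turn": 0},
  {"slide": [0, 0, 0], "turn": 0},
  {"slide": [0, 0, 0], "turn": 0},
  {"slide": [0, 0, 0], "turn": 0},
  {"slide": [0, 0, 0], "turn": 0},
  {"slide": [0, 0, 0], "turn": 0},
], claw=1)

```text
clock: 17.68
position: [0.6014, 0.2254, 0.0281]
tool_rot: [0.225, 0.974, 0.001, 0.001]
ft_force: [-0.6, -0.0, 6.4]
grip_width: 0.237
gripper_force: 39.3
```

The grip is a bit high on the knob, so I'm regripping 4 mm lower.

Call:
drive_tool([
  {"slide": [0, 0, 0], "turn": 0},
  {"slide": [0, 0, 0], "turn": 0},
  {"slide": [0, 0, 0.2], "turn": 0},
  {"slide": [0, 0, 0.2], "turn": 0},
  {"slide": [0, 0, 0], "turn": 0},
], claw=0.6)

```text
clock: 18.1
position: [0.6, 0.2249, 0.0216]
tool_rot: [0.225, 0.974, -0.0, -0.001]
ft_force: [0.4, -0.2, -0.1]
grip_width: 0.402
gripper_force: 0.0
```

Call:
drive_tool([
  {"slide": [0, 0, 0], "turn": 0},
  {"slide": [0, 0, 0], "turn": 0},
  {"slide": [0, 0, 0], "turn": 0},
  {"slide": [0, 0, 0], "turn": 0},
  {"slide": [0, 0, 0], "turn": 0},
  {"slide": [0, 0, 0], "turn": 0},
], claw=1)

```text
clock: 18.6
position: [0.6004, 0.225, 0.0224]
tool_rot: [0.225, 0.974, -0.0, -0.0]
ft_force: [0.4, 0.8, -0.5]
grip_width: 0.236
gripper_force: 39.1
```

Call:
drive_tool([
  {"slide": [0, 0, -0.5], "turn": 0},
  {"slide": [0, 0, -1.2], "turn": 0},
  {"slide": [0, 0, -2.2], "turn": 0},
  {"slide": [0, 0, -3], "turn": 0},
  {"slide": [0, 0, -3], "turn": 0},
  {"slide": [-0.4, -0.9, -3], "turn": 0},
  {"slide": [-0.8, -1.9, -3], "turn": 0},
  {"slide": [-1.2, -2.8, -2.5], "turn": 0},
  {"slide": [-1.35, -3.2, -1.5], "turn": 0},
  {"slide": [-1.35, -3.2, 0], "turn": 0},
  {"slide": [-1.35, -3.2, 0], "turn": 0},
  {"slide": [-1.35, -3.2, 0], "turn": 0},
])

```text
clock: 19.6
position: [0.5896, 0.024, 0.2236]
tool_rot: [0.225, 0.974, 0.0, 0.001]
ft_force: [1.4, -0.1, -1.1]
grip_width: 0.242
gripper_force: 39.2
```

Call:
drive_tool([
  {"slide": [-1.35, -3.2, 0], "turn": 0},
  {"slide": [-1.35, -3.2, 0], "turn": 0},
  {"slide": [-1.35, -3.2, 0], "turn": 0},
  {"slide": [-1.35, -3.2, 0], "turn": 0},
  {"slide": [-1.35, -3.2, 0], "turn": 0},
  {"slide": [-1.35, -3.2, 0], "turn": 0},
  {"slide": [-1.35, -3.2, 0], "turn": 0},
  {"slide": [-1.35, -3.2, 0], "turn": 0},
  {"slide": [-1.35, -3.2, 0], "turn": 0},
  {"slide": [-1.35, -3.2, 0], "turn": 0},
  {"slide": [-1.35, -3.2, 0], "turn": 0},
  {"slide": [-1.35, -3.2, 0], "turn": 0},
])

```text
clock: 20.6
position: [0.5661, -0.3923, 0.2231]
tool_rot: [0.226, 0.974, -0.0, 0.001]
ft_force: [0.9, 0.3, -1.2]
grip_width: 0.235
gripper_force: 39.2
```

Call:
drive_tool([
  {"slide": [-0.9, -2.4, 0], "turn": 0},
  {"slide": [-0.6, -1.5, 0], "turn": 0},
  {"slide": [0, 0, 0], "turn": 0},
  {"slide": [0, 0, 0], "turn": 0},
])

```text
clock: 20.93
position: [0.5625, -0.4331, 0.222]
tool_rot: [0.226, 0.974, 0.0, 0.0]
ft_force: [0.4, 0.6, -1.0]
grip_width: 0.241
gripper_force: 39.3
```

Run:
```python
from h import *
full('amber',.07,.041,(.515,-.418),save='w8')
s=monitor.observe()['position']; full('amber',s[2]-.006,.043,s[:2]); print(s)
go(.515,-.418,.083)
```

```text
amber px [314.2512 207.6192] [  242    95   152   219 18459] xy [ 0.5404 -0.4234] rad 0.05531586759317706 should be 0.043 res 0.004
[ 0.5628 -0.4322  0.2222]
t 21.0333 slide cm [ 4.92 -0.89 13.93] world cm [ -4.8    1.36 -13.93] q [-0.6542  0.4993  0.4469  1.5179  0.0003 -0.1998]
```

View pics/w8.png

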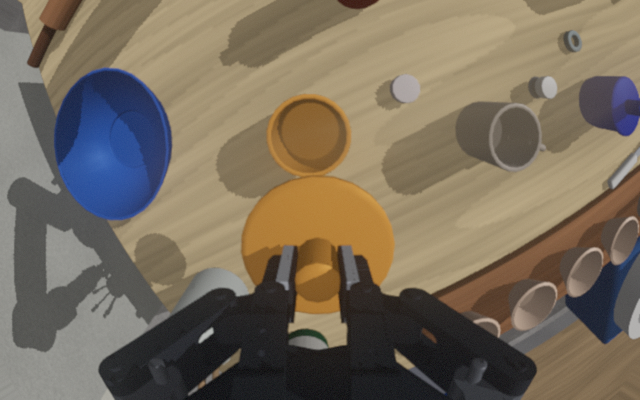

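The jar rim is at about (310,136) and touches the held lid at (318,245) in the image. I'll split the outline by row and fit both parts.

Run:
```python
from h import *
im,k,T=cam('wrist'); m=mask(im,'amber')
ct=max(cv2.findContours(m,cv2.RETR_EXTERNAL,cv2.CHAIN_APPROX_NONE)[0],key=len)[:,0]
s=monitor.observe()['position']
for sel,z,rad in ((ct[:,1]<162,.07,.041),((ct[:,1]>190)&(ct[:,1]<270)&((ct[:,0]<275)|(ct[:,0]>360)),s[2]-.006,.043)):
    P=cast(ct[sel],k,T,z,True)
    q=least_squares(lambda x:np.hypot(*(P-x[:2]).T)-x[2],[*P.mean(0),rad],loss='soft_l1',f_scale=.001)
    print(q.x,np.median(abs(q.fun)))
print(cast((309.5,135.5),k,T,.07,True),s); go(.515,-.418,.083)
```

```text
[ 0.5146 -0.4197  0.0395] 0.0002275813441182037
[ 0.5601 -0.4303  0.0406] 0.00043202506602228047
[[ 0.5155 -0.417 ]] [ 0.5631 -0.4313  0.2224]
t 21.0833 slide cm [ 4.92 -0.92 13.93] world cm [ -4.81   1.33 -13.94] q [-0.6537  0.499   0.4465  1.5177  0.0002 -0.1998]
```

Call:
drive_tool([
  {"slide": [0.7, -0.2, 0], "turn": 0},
  {"slide": [1.5, -0.3, 0.5], "turn": 0},
  {"slide": [1.5, -0.3, 1], "turn": 0},
  {"slide": [1, -0.2, 1.8], "turn": 0},
  {"slide": [0, 0, 2], "turn": 0},
  {"slide": [0, 0, 2], "turn": 0},
  {"slide": [0, 0, 2], "turn": 0},
  {"slide": [0, 0, 1.5], "turn": 0},
  {"slide": [0, 0, 1], "turn": 0},
  {"slide": [0, 0, 0.5], "turn": 0},
  {"slide": [0, 0, 0.4], "turn": 0},
  {"slide": [0, 0, 0], "turn": 0},
])

```text
clock: 22.08
position: [0.5163, -0.4203, 0.0946]
tool_rot: [0.225, 0.974, -0.0, -0.0]
ft_force: [1.0, -0.1, -1.1]
grip_width: 0.236
gripper_force: 39.3
```

Call:
drive_tool([
  {"slide": [0, 0, 0.2], "turn": 0},
  {"slide": [0, 0, 0.2], "turn": 0},
  {"slide": [0, 0, 0.2], "turn": 0},
  {"slide": [0, 0, 0], "turn": 0},
  {"slide": [0, 0, 0], "turn": 0},
])

```text
clock: 22.5
position: [0.5163, -0.4207, 0.0886]
tool_rot: [0.225, 0.974, -0.0, 0.0]
ft_force: [-0.7, -0.4, -1.3]
grip_width: 0.237
gripper_force: 39.3
```

Call:
drive_tool([
  {"slide": [0, 0, 0.2], "turn": 0},
  {"slide": [0, 0, 0.1], "turn": 0},
  {"slide": [0, 0, 0.1], "turn": 0},
  {"slide": [0, 0, 0.1], "turn": 0},
  {"slide": [0, 0, 0], "turn": 0},
  {"slide": [0, 0, 0], "turn": 0},
])

```text
clock: 23.0
position: [0.5163, -0.4206, 0.0835]
tool_rot: [0.225, 0.974, 0.0, -0.0]
ft_force: [0.3, 0.2, -0.9]
grip_width: 0.242
gripper_force: 39.3
```

Call:
drive_tool([
  {"slide": [0, 0, 0.1], "turn": 0},
  {"slide": [0, 0, 0.1], "turn": 0},
  {"slide": [0, 0, 0], "turn": 0},
  {"slide": [0, 0, 0], "turn": 0},
])

```text
clock: 23.33
position: [0.5164, -0.4207, 0.0832]
tool_rot: [0.225, 0.974, -0.0, 0.001]
ft_force: [-2.8, 2.4, 7.3]
grip_width: 0.239
gripper_force: 40.1
```

Call:
drive_tool([
  {"slide": [0, 0, 0], "turn": 0},
  {"slide": [0, 0, 0], "turn": 0},
  {"slide": [0, 0, 0], "turn": 0},
  {"slide": [0, 0, 0], "turn": 0},
  {"slide": [0, 0, -0.5], "turn": 0},
  {"slide": [0, 0, -1], "turn": 0},
  {"slide": [0, 0, -2], "turn": 0},
  {"slide": [0, 0, -3], "turn": 0},
  {"slide": [0, 0, -3], "turn": 0},
  {"slide": [0, 0, -3], "turn": 0},
  {"slide": [0, 0, -1.3], "turn": 0},
  {"slide": [0, 0, 0], "turn": 0},
], claw=0.4)

```text
clock: 24.33
position: [0.5175, -0.4216, 0.2251]
tool_rot: [0.225, 0.974, -0.002, 0.004]
ft_force: [-0.5, 0.1, 1.2]
grip_width: 0.599
gripper_force: 0.0
```

Run:
```python
from h import *
full('amber',.0765,.043,(.515,-.419)); full('red',.1065,.034,(.381,-.295))
go(.447,.254,.2)
```

```text
amber px [317.9329 180.5879] [ 275  136   86   88 5800] xy [ 0.5149 -0.4203] rad 0.04250316313794054 should be 0.043 res 0.0005
red px [374.6564  18.2167] [ 339    0   80   45 2704] xy [ 0.3887 -0.3063] rad 0.03516921060386886 should be 0.034 res 0.0023
t 24.4333 slide cm [35.9  57.57  1.95] world cm [-6.96 67.49 -2.03] q [-0.6837  0.4031  0.2974  1.4635 -0.     -0.2288]
```

Call:
drive_tool([
  {"slide": [0.7, 1, 0], "turn": 0},
  {"slide": [1.4, 2.2, 0], "turn": 0},
  {"slide": [2, 3.2, 0], "turn": 0},
  {"slide": [2, 3.2, 0], "turn": 0},
  {"slide": [2, 3.2, 0], "turn": 0},
  {"slide": [2, 3.2, 0], "turn": 0},
  {"slide": [2, 3.2, 0], "turn": 0},
  {"slide": [2, 3.2, 0], "turn": 0},
  {"slide": [2, 3.2, 0], "turn": 0},
  {"slide": [2, 3.2, 0], "turn": 0},
  {"slide": [2, 3.2, 0], "turn": 0},
  {"slide": [2, 3.2, 0], "turn": 0},
])

```text
clock: 25.43
position: [0.4709, -0.0056, 0.2179]
tool_rot: [0.226, 0.974, -0.0, -0.001]
ft_force: [0.6, 0.1, 0.5]
grip_width: 0.596
gripper_force: 0.0
```

Call:
drive_tool([
  {"slide": [2, 3.2, 0], "turn": 0},
  {"slide": [2, 3.2, 0], "turn": 0},
  {"slide": [2, 3.2, 0], "turn": 0},
  {"slide": [2, 3.2, 0], "turn": 0},
  {"slide": [2, 3.2, 0.5], "turn": 0},
  {"slide": [1.9, 3.2, 1], "turn": 0},
  {"slide": [1, 2, 1], "turn": 0},
  {"slide": [0.5, 1, 1], "turn": 0},
  {"slide": [0, 0, 0], "turn": 0},
  {"slide": [0, 0, 0], "turn": 0},
])

```text
clock: 26.27
position: [0.4486, 0.2503, 0.1829]
tool_rot: [0.225, 0.974, -0.001, -0.001]
ft_force: [-0.6, -0.4, 0.5]
grip_width: 0.598
gripper_force: 0.0
```

Run:
```python
from h import *
full('green',.015,.034,(.375,.289),save='w9'); look('green','jar')
go(.375,.289,.022)
```

```text
green px [320.9068  94.9806] [ 288   70   65   52 2532] xy [0.3735 0.2889] rad 0.031015099159619662 should be 0.034 res 0.0007
jar green px [320.5961  94.6746] area 2575 xy [0.3611 0.2963] err 0.0007
jar green px [182.4548 258.7633] area 3980 xy [0.4483 0.093 ] err 0.0022
t 26.3667 slide cm [ 8.42  0.26 16.25] world cm [ -7.45   3.93 -16.25] q [ 0.5073  0.11   -0.1599  1.3017 -0.0004  0.9634]
```

View pics/w9.png

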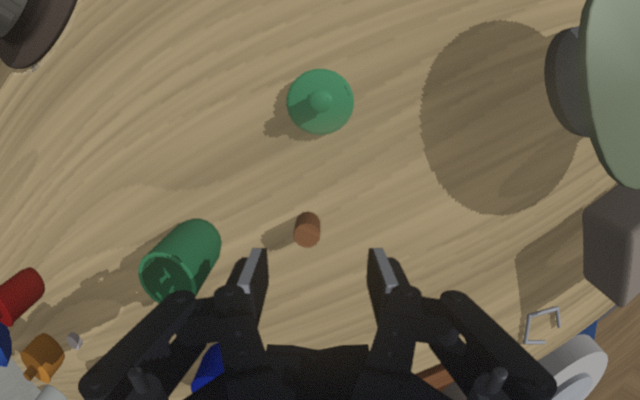

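Amber is seated at (0.515,−0.420). The green lid's disc is centred at (320,101), which by its shift from the cropped mask gives about (0.3755,0.2885). I'm grasping it.

Call:
drive_tool([
  {"slide": [1, 0.1, 0], "turn": 0},
  {"slide": [2, 0.1, 0], "turn": 0},
  {"slide": [2.2, 0, 1], "turn": 0},
  {"slide": [2.1, 0, 2], "turn": 0},
  {"slide": [1, 0, 3], "turn": 0},
  {"slide": [0, 0, 3], "turn": 0},
  {"slide": [0, 0, 3], "turn": 0},
  {"slide": [0, 0, 2], "turn": 0},
  {"slide": [0, 0, 1.3], "turn": 0},
  {"slide": [0, 0, 0.7], "turn": 0},
  {"slide": [0, 0, 0], "turn": 0},
  {"slide": [0, 0, 0], "turn": 0},
])

```text
clock: 27.37
position: [0.3762, 0.2891, 0.0253]
tool_rot: [0.226, 0.974, 0.0, 0.0]
ft_force: [-1.3, 0.9, 1.1]
grip_width: 0.604
gripper_force: 0.0
```

Run:
```python
from h import *
s=monitor.observe(); print(s['position'])
for n in('scene','side'):
    im,k,T=cam(n)
    ct,ce,st=comp(mask(im,'green'),{'scene':(367,182),'side':(279,190)}[n]); print(n,ce,st,circ(cast(ct,k,T,.1),.032,T[:2,3],True))
```

```text
[0.3762 0.2891 0.0253]
scene [366.232  181.0813] [ 353  159   28   46 1095] (array([0.457 , 0.0901]), np.float64(0.0008232643218043269))
side [278.5692 189.8912] [268 172  22  38 708] (array([0.4482, 0.0833]), np.float64(0.0008160754074796033))
```

Call:
drive_tool([
  {"slide": [0, 0, 0], "turn": 0},
  {"slide": [0, 0, 0], "turn": 0},
  {"slide": [0, 0, 0], "turn": 0},
  {"slide": [0, 0, 0], "turn": 0},
  {"slide": [0, 0, 0], "turn": 0},
  {"slide": [0, 0, 0], "turn": 0},
], claw=1)

```text
clock: 27.97
position: [0.3764, 0.2896, 0.0254]
tool_rot: [0.225, 0.974, 0.001, 0.001]
ft_force: [-0.3, -0.7, 6.1]
grip_width: 0.236
gripper_force: 39.2
```

Call:
drive_tool([
  {"slide": [0, 0, -0.5], "turn": 0},
  {"slide": [0, 0, -1.5], "turn": 0},
  {"slide": [0, 0, -2.5], "turn": 0},
  {"slide": [0, 0, -3], "turn": 0},
  {"slide": [0, 0, -3], "turn": 0},
  {"slide": [-1, -0.6, -3], "turn": 0},
  {"slide": [-2, -1.3, -2.5], "turn": 0},
  {"slide": [-2.8, -1.7, -1.5], "turn": 0},
  {"slide": [-3, -1.9, 0], "turn": 0},
  {"slide": [-3, -1.9, 0], "turn": 0},
  {"slide": [-3, -1.9, 0], "turn": 0},
  {"slide": [-3, -1.9, 0], "turn": 0},
])

```text
clock: 28.97
position: [0.4869, 0.1089, 0.1998]
tool_rot: [0.225, 0.974, 0.0, -0.0]
ft_force: [0.3, 1.6, -0.7]
grip_width: 0.237
gripper_force: 39.3
```

Call:
drive_tool([
  {"slide": [-3, -1.9, 0], "turn": 0},
  {"slide": [-2, -1.2, 0], "turn": 0},
  {"slide": [-1, -0.5, 0], "turn": 0},
  {"slide": [0, 0, 0], "turn": 0},
  {"slide": [0, 0, 0], "turn": 0},
])

```text
clock: 29.38
position: [0.5243, 0.0518, 0.1992]
tool_rot: [0.226, 0.974, 0.0, -0.001]
ft_force: [0.0, 0.7, -1.1]
grip_width: 0.235
gripper_force: 39.3
```

```bash
sed -i "s/'green':90/'green':75/" h.py
python3 - <<'E'
from h import *
full('green',.1,.032,(.4525,.087),save='w10')
s=monitor.observe()['position']; full('green',s[2]-.0094,.034,s[:2]); print(s)
go(.4525,.087,.1165)
E
```

```text
green px [310.309   93.1759] [ 280   63   80   75 1097] xy [0.4512 0.089 ] rad 0.03033126017570111 should be 0.032 res 0.0002
green px [317.9804 100.4057] [ 296   78   46   44 1432] xy [0.451 0.088] rad 0.017128904050883353 should be 0.032 res 0.0005
green px [317.004  238.0036] [ 259  191  117  108 7977] xy [0.522  0.0529] rad 0.03279867220177324 should be 0.034 res 0.0003
[0.5241 0.0523 0.1994]
t 29.4833 slide cm [ 7.92 -0.05  8.3 ] world cm [-7.15  3.44 -8.3 ] q [ 0.0999  0.131  -0.1031  1.3374  0.0004  0.5536]
```

View pics/w10.png

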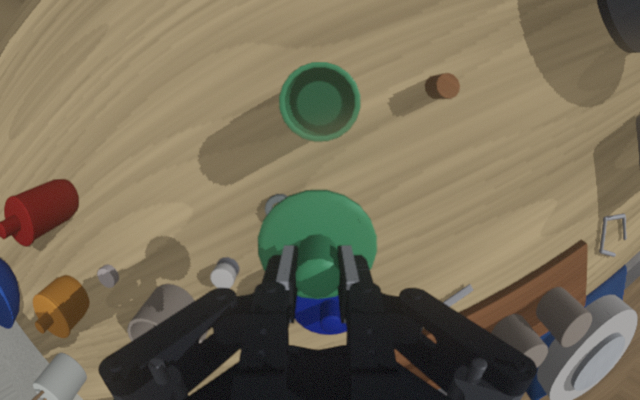

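The green jar's rim is at (320,101), the held lid at (317,243), and red and amber are capped at left. I'm placing the green lid.

Call:
drive_tool([
  {"slide": [1, 0, 0], "turn": 0},
  {"slide": [2, 0.1, 0], "turn": 0},
  {"slide": [2, 0, 0], "turn": 0},
  {"slide": [1.9, 0, 0.5], "turn": 0},
  {"slide": [1, 0, 1], "turn": 0},
  {"slide": [0, 0, 1.7], "turn": 0},
  {"slide": [0, 0, 1.5], "turn": 0},
  {"slide": [0, 0, 1], "turn": 0},
  {"slide": [0, 0, 0.7], "turn": 0},
  {"slide": [0, 0, 0.5], "turn": 0},
  {"slide": [0, 0, 0.3], "turn": 0},
  {"slide": [0, 0, 0], "turn": 0},
])

```text
clock: 30.48
position: [0.454, 0.0874, 0.1273]
tool_rot: [0.225, 0.974, -0.0, -0.0]
ft_force: [-0.8, -0.9, -1.1]
grip_width: 0.238
gripper_force: 39.3
```

Call:
drive_tool([
  {"slide": [0, 0, 0.2], "turn": 0},
  {"slide": [0, 0, 0.2], "turn": 0},
  {"slide": [0, 0, 0.2], "turn": 0},
  {"slide": [0, 0, 0.1], "turn": 0},
  {"slide": [0, 0, 0], "turn": 0},
  {"slide": [0, 0, 0], "turn": 0},
])

```text
clock: 30.98
position: [0.4541, 0.0873, 0.1206]
tool_rot: [0.226, 0.974, -0.0, -0.0]
ft_force: [-0.4, -0.1, -0.9]
grip_width: 0.239
gripper_force: 39.3
```

Call:
drive_tool([
  {"slide": [0, 0, 0.1], "turn": 0},
  {"slide": [0, 0, 0.1], "turn": 0},
  {"slide": [0, 0, 0.1], "turn": 0},
  {"slide": [0, 0, 0.1], "turn": 0},
  {"slide": [0, 0, 0.05], "turn": 0},
  {"slide": [0, 0, 0], "turn": 0},
  {"slide": [0, 0, 0], "turn": 0},
])

```text
clock: 31.57
position: [0.4543, 0.0874, 0.1164]
tool_rot: [0.225, 0.974, 0.0, 0.0]
ft_force: [0.0, -0.6, 3.3]
grip_width: 0.237
gripper_force: 39.7
```

Contact comes exactly at the seated height, so I'm releasing and backing off.

Call:
drive_tool([
  {"slide": [0, 0, 0], "turn": 0},
  {"slide": [0, 0, 0], "turn": 0},
  {"slide": [0, 0, 0], "turn": 0},
  {"slide": [0, 0, 0], "turn": 0},
  {"slide": [0, 0, -0.5], "turn": 0},
  {"slide": [0, 0, -1], "turn": 0},
  {"slide": [0, 0, -2], "turn": 0},
  {"slide": [0, 0, -3], "turn": 0},
  {"slide": [0, 0, -3], "turn": 0},
  {"slide": [0, 0, -3], "turn": 0},
  {"slide": [0, 0, -1.3], "turn": 0},
  {"slide": [0, 0, 0], "turn": 0},
], claw=0.4)

```text
clock: 32.57
position: [0.4556, 0.0876, 0.2586]
tool_rot: [0.225, 0.974, 0.001, 0.003]
ft_force: [0.3, -0.3, -0.3]
grip_width: 0.6
gripper_force: 0.0
```

Call:
drive_tool([
  {"slide": [1, 2, 0], "turn": 0},
  {"slide": [1.5, 3, 0], "turn": 0},
  {"slide": [1.5, 3, 0], "turn": 0},
  {"slide": [1.5, 3, 0], "turn": 0},
  {"slide": [1.5, 3, 0], "turn": 0},
  {"slide": [1.5, 3, 0], "turn": 0},
  {"slide": [1.5, 3, 0], "turn": 0},
  {"slide": [1.5, 3, 0], "turn": 0},
  {"slide": [1, 2, 0], "turn": 0},
  {"slide": [0, 0, 0], "turn": 0},
  {"slide": [0, 0, 0], "turn": 0},
])

```text
clock: 33.48
position: [0.4511, 0.3676, 0.2529]
tool_rot: [0.224, 0.974, -0.001, -0.001]
ft_force: [-0.1, -0.8, 0.2]
grip_width: 0.602
gripper_force: 0.0
```

Run:
```python
from h import *
a=optics.read_camera('scene');b=optics.read_camera('side')
t=np.vstack([cv2.resize(a[80:280,120:400],(800,571))[:300*0+571]]);
o=np.hstack([cv2.resize(a[90:270,130:400],(400,267)),cv2.resize(b[140:340,220:450],(400,348))[:267]])
A=cv2.resize(a[95:265,135:405],(795,500)); cv2.imwrite('pics/f1.png',A[...,::-1])
B=cv2.resize(b[140:340,225:455],(690,600)); cv2.imwrite('pics/f2.png',B[...,::-1])
print(monitor.observe()['clock'],monitor.observe()['position'])
```

```text
33.5833 [0.4514 0.3662 0.2537]
```

View pics/f1.png

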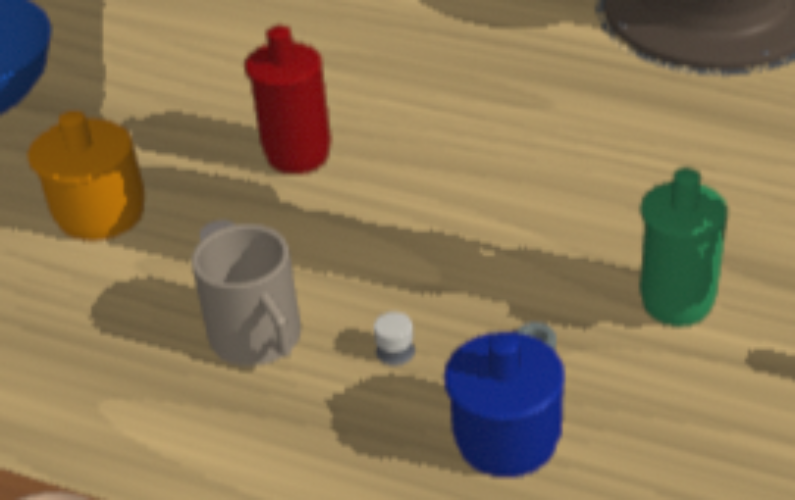

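View pics/f2.png

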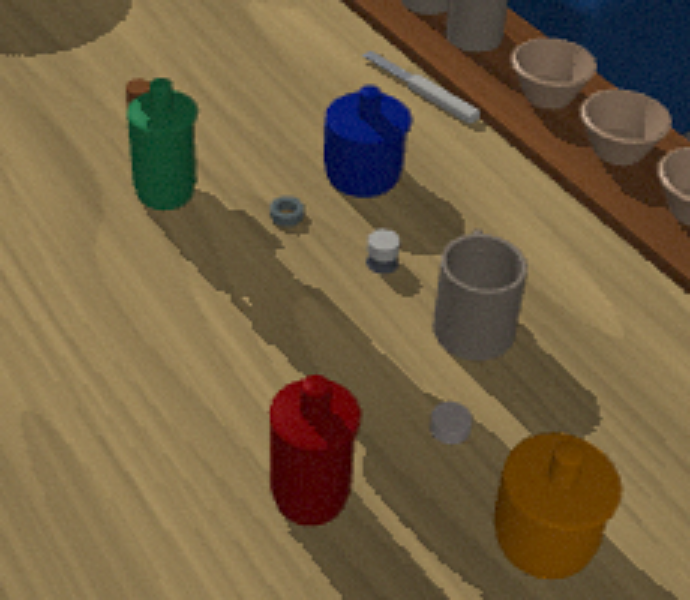

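All four lids sit level and centred in both crops: red (288,60), amber (83,150), blue (505,370) and green (684,210) in the scene crop. The mug is unmoved and the arm is clear, so I'm handing in.

```bash
python3 -c "
from workcell import order
print(order.hand_in())"
```

```text
the job is handed in; nothing more can be done
None
```

All four lids are on the jars of their own colour, level and seated as far as contact heights and final pictures show, with the jars and mug unmoved; the job was handed in at about 34 s of arm time, and no verdict came back.

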